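# Set the lift-to-turn line selector to the red-capped outlet the shorter way

## Task

Set the line selector on the bench to the outlet with the red cap: pull its black grip up until the orange index arm is clear of the slotted ring, turn it the shorter way round, and ease it down until the arm sits fully home in the slot at the red cap. The grip has play and the arm catches on the ring, so feel for the slot with light force (under 20 N), neither driving the arm against the ring nor letting it snap down. Leave the beaker and the dropper bottle where they stand.

Things in the scene. Friction and masses are not known exactly. Their poses are not given: they have to be found in the camera images.
- selector: Fixed base of the selector: round grey flange, 160 mm diameter, 16 mm high. Origin at the centre of its underside, on the vertical axis about which everything turns. On it stands an aluminium ring, radius 36 to 50 mm, top 26 mm above the underside, with eight radial slots 10 mm wide, every 45 degrees from the base's +x.
- index_ring: The slotted aluminium ring on the base: same origin and axes as selector; slots at 0, 45, 90 ... 315 degrees from its +x; top of the ring 26 mm above the origin. It takes no more than light force (the arm must not bear on it with over 20 N, spring included).
- index_arm: Orange index arm, a 7 mm round bar out to 57 mm, pointing along its x; origin on the axis. Turns endlessly either way, stays where put, rises 16 mm at most with the grip. Home, its underside is 18 mm above the base's underside, so it must rise over 8 mm to clear the ring. It starts home in the slot at the base's +x.
- tip (a point): Outer end of the orange index arm, 56 mm from the axis; 21.5 mm above the base's underside when home, over 29.5 mm when clear of the ring.
- grip: Black bar grip, 60 mm long (its x, roughly over the arm), 14 mm wide (its y), 45 to 80 mm above the base's underside when home, on a collar of 31 mm radius. Origin on the axis, level with the base's underside when home. Spring and weight pull it down with 4 to 6 N. It has several degrees of free play on the arm either way: in turning, the arm trails the grip by that.
- cap_red: Red cap, 17 mm diameter, 16 mm high, on the flange 67 mm from the axis, straight outside a slot 45, 90 or 135 degrees to either side of the starting slot. Origin at the centre of its underside. Five caps of other colours stand at the other such slots; the starting slot and the one across from it have none.
- beaker_2: A clear loose glass beaker, 58 mm diameter, 72 mm high, standing behind the selector. Origin at the centre of its underside.
- dropper: A loose brown dropper bottle with black top, 29 mm diameter, 83 mm high, behind the selector. Origin at the centre of its underside.

How it is judged (in metres and radians):
On the way, in this order (a step that is already met when the one before it is completed fails the run):
1. the index arm is lifted clear of the ring (z of tip in the frame of selector above 0.0297 m), for 0.1 s.
2. the index arm has been turned to the red cap (horizontal distance between tip and cap_red below 0.016 m), for 0.1 s.
At the end, for the whole second after the job is handed in: The index arm points at the red cap (tip within 16 mm of the cap's centre, horizontally), sits home in the slot (no more than 2 mm above its lowest position) and is at rest; beaker and dropper bottle are within 20 mm of where they stood (horizontal distance between tip and cap_red below 0.016 m and z of tip in the frame of selector below 0.0235 m and linear speed of grip below 0.01 m/s and angular speed of index_arm below 0.05 rad/s and distance of each of beaker_2, dropper from where it was at the start of the episode below 0.02 m); the robot touches nothing.
It fails at once if the arm is turned the longer way (it passes the point opposite the red cap) (horizontal distance between tip and cap_red above 0.1206 m).
It fails at once if the arm is forced against the ring with over 20 N (contact force between index_arm and index_ring above 20 N).
It fails at once if grip and arm snap down (or are jerked up) at over 0.25 m/s (linear speed of grip above 0.25 m/s).
It fails at once if the beaker is knocked (distance of beaker_2 from where it was at the start of the episode above 0.03 m).
It fails at once if the dropper bottle is knocked (distance of dropper from where it was at the start of the episode above 0.03 m).
It also fails if it takes over 64 s, if anything falls off the work surface, if the arm or the gripper's body presses on something with over 40 N, if the wrist force passes 120 N, or if a joint passes its speed limit or range.

## Robot

A 6-joint arm with a two-finger parallel gripper is mounted at the origin on a cart in front of the work surface, level with it; the furniture and walls round the work are solid. World frame = base frame: x ahead of the robot, y to its left, z up, the work surface at z = 0. Lengths are in mm, angles in rad, forces in N, time in s.
With the tool pointing down it reaches from about 400 to 925 mm from the base axis. Payload 12.5 kg.
Tool frame: the origin (TCP) lies midway between the tips of the shut fingers; the grasp point (between the pads) lies 19 mm behind it; z points along the fingers, y is the line along which they close (so a half turn about z gives the same grasp; the last joint's range is limited). The gripper opens to 95 mm and grips with 3 to 60 N. Pads are 20 mm wide; open, the fingers measure 119 mm over their backs; the gripper's body (75 mm by 180 mm) begins 59 mm behind the grasp point.
Start: joints at [1.027, 0.491, 1.559, -0, 1.092, -0.106], TCP at [264.954, 566.08, 214.661] pointing down, gripper open.
Joint ranges: [-3.1, 3.1], [-0.84, 2.19], [0.05, 2.79], [-1.13, 4.28], [0.06, 2.93], [-2.69, 2.69]. Speed limits (rad/s): [2.22, 2.22, 2.79, 3.14, 3.14, 3.14].

## Interface

Orientations are given as [roll, pitch, yaw] about the fixed x, y, z axes, in that order (R = Rz(yaw) Ry(pitch) Rx(roll)).
In Python, from cell import state, read_camera, camera_info, env gives the robot as it stands.
- The arm moves only by the tool move_arm, never from a script. Its argument "commands" is a list of rows, each a list of 3 entries, a list of its own where there are three numbers: the shift along the world's x, y, z in cm, then the turn, a rotation vector about the world's x, y, z in degrees, then the opening, from 0 (shut) to 1 (fully open). A call has 1 to 10 rows; each row shifts and turns the commanded pose from where the row before left it; what a row does not reach is not made up. A row lasts 1/10 s, in which the tool goes at most 50 mm and 8.59 degrees, less where a joint would pass 70% of its speed; a pose out of reach is approached as far as the arm can. A call with a gripper value outside its range is refused whole. The fingers move at their own pace and stop on an object; the grip force is fixed at half the most. Time passes only in rows, so rows that do not move let the fingers close. It gives the time, the measured TCP pose, the force, the opening and the grip force at its end, in the units of the state.
- state(): the state, without advancing time (a new reading comes with each control period).
- read_camera(name): name is "scene" or "top"; returns the picture (400x640x3 uint8, blue, green, red); there is no depth.
- camera_info(name): a dict with "K" (3x3 intrinsics, pixels), "cam_to_world" (4x4, takes a point from camera to world coordinates). Camera axes: x right, y down, z forward; pixel columns grow to the right and rows downward; lengths in mm; the calibration is good to about 2 mm. A picture is of the moment at which its call begins. camera_info takes no time and is no camera call.
- env.job_done(): hands the job in; it is judged then, once.
The state is a dict: "t": time; "joints": joint angles; "qvel": joint speeds; "tau": joint torques, N m; "eef_pos": TCP position; "tcp_rot": TCP orientation; "ft_force": force on the tool from outside, world axes, zero at the start; "moment": the same for the moment, N m; "opening": opening from 0.0 (shut) to 1.0 (fully open); "grip_force": force on a finger pad.
Only numpy, scipy, OpenCV 4.12 (cv2) and the standard library are available. Lean on these libraries where they do the work, as an engineer would, in place of code of your own. Each camera call takes 0.05 s, during which the arm holds its last target. There are 200 camera calls.

## Working session

There is one attempt and no reset: what is moved stays moved. The work goes in short steps, Python scripts to look and compute and a tool call to move; the robot and the scene stay as the last step left them, time stands still between calls to the robot, and variables do not carry over. Pictures are saved under pics/ and viewed, at most 10 in all, crops included, and the job is handed in when it is done.

Besides the shell and the picture viewer there is one more tool, called in YAML: its name, and indented under it one key for each argument. move_arm: Moves the arm, as the interface text tells. Its arguments: {"type":"object","properties":{"commands":{"type":"array"}},"required":["commands"]}

```bash
mkdir -p pics; python3 - <<'E'
from cell import state, read_camera, camera_info
import cv2
for n in("scene","top"):
    cv2.imwrite(f"pics/{n}0.png",read_camera(n)); i=camera_info(n); print(n,i["K"],i["cam_to_world"])
print(state())
E
```

```text
scene [[432.2476014   0.        320.3251402]
 [  0.        432.2476014 195.336911 ]
 [  0.          0.          1.       ]] [[ 5.69969625e-01 -3.93301010e-01  7.21421473e-01 -4.15300431e+01]
 [-8.21296047e-01 -2.99036413e-01  4.85849798e-01 -6.86169547e+02]
 [ 2.46460728e-02 -8.69420232e-01 -4.93458237e-01  4.76552177e+02]
 [ 0.00000000e+00  0.00000000e+00  0.00000000e+00  1.00000000e+00]]
top [[407.87891196   0.         312.59008698]
 [  0.         407.87891196 203.07091499]
 [  0.           0.           1.        ]] [[ 7.71830354e-03 -9.89455760e-01  1.44629620e-01  4.43186572e+02]
 [-9.99939998e-01 -6.51255399e-03  8.80840571e-03 -2.78606173e+02]
 [-7.77361956e-03 -1.44688928e-01 -9.89446656e-01  8.89500027e+02]
 [ 0.00000000e+00  0.00000000e+00  0.00000000e+00  1.00000000e+00]]
{'t': 0.1, 'joints': array([ 1.02740930e+00,  4.91501333e-01,  1.55938203e+00, -2.04787913e-05,
        1.09172066e+00, -1.05634712e-01]), 'qvel': array([ 3.32598356e-04, -9.49886652e-04, -1.20469437e-03, -9.57620699e-04,
       -3.92314683e-05, -5.72351093e-04]), 'tau': array([ 2.68478165e-03, -6.13623333e+01, -2.58608061e+01,  6.94246986e-02,
        4.69306705e-02, -8.04336241e-05]), 'eef_pos': array([264.83090493, 565.87771417, 214.12114483]), 'tcp_rot': array([-3.14058500e+00, -8.85751045e-05,  2.70384974e+00]), 'ft_force': array([-0.45963222,  1.0888004 ,  0.47774113]), 'moment': array([-0.00613005,  0.02277335, -0.03088192]), 'grip_force': 0.0, 'opening': 0.9960508244467075}
```

View pics/top0.png

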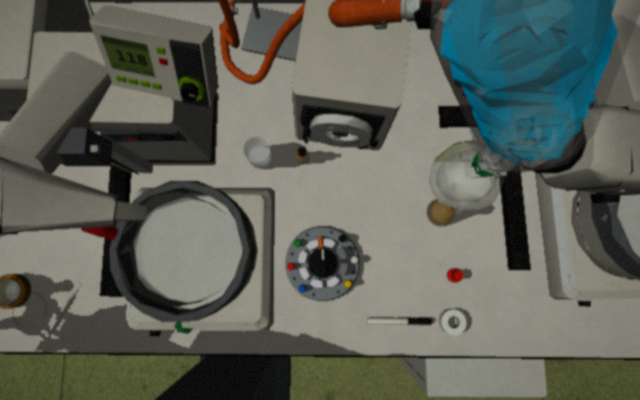

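View pics/scene0.png

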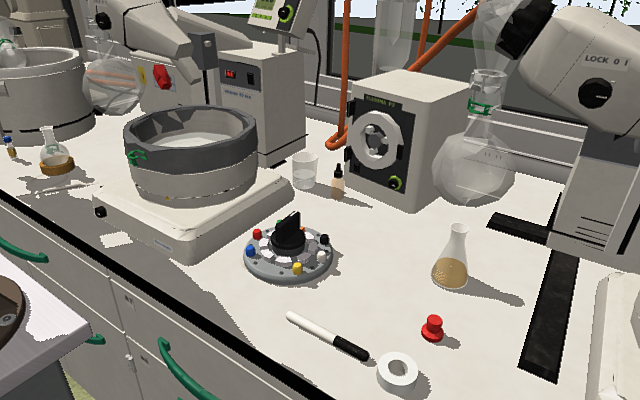

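The top view shows the selector at about (323,262), with the orange arm pointing up to (321,241), the red cap at (291,267), and the green cap between them. The beaker (258,152) and dropper (301,155) stand behind it. The scene view shows the same layout, with the selector at (289,250).

```bash
cat >h.py <<'E'
import numpy as np,cv2
from cell import state,read_camera,camera_info
def ray(n,uv):
    i=camera_info(n);T=np.array(i["cam_to_world"]);d=T[:3,:3]@np.linalg.inv(i["K"])@[uv[0],uv[1],1];return T[:3,3],d
def onz(n,uv,z):
    o,d=ray(n,uv);return o+d*(z-o[2])/d[2]
def tri(a,b):
    (o1,d1),(o2,d2)=ray("top",a),ray("scene",b)
    s=np.linalg.lstsq(np.c_[d1,-d2],o2-o1,rcond=None)[0];p,q=o1+s[0]*d1,o2+s[1]*d2
    return (p+q)/2,np.linalg.norm(p-q)
def proj(n,P):
    i=camera_info(n);c=np.linalg.inv(i["cam_to_world"])@np.r_[P,1];c=i["K"]@c[:3];return c[:2]/c[2]
def blobs(img,box,hues,smin=110,vmin=60):
    x0,y0,x1,y1=box;h=cv2.cvtColor(img[y0:y1,x0:x1],cv2.COLOR_BGR2HSV);out=[]
    m=np.zeros(h.shape[:2],np.uint8)
    for a,b in hues:m|=cv2.inRange(h,(a,smin,vmin),(b,255,255))
    _,_,st,c=cv2.connectedComponentsWithStats(m)
    return [(int(s[4]),(k+[x0,y0]).round(1)) for s,k in zip(st[1:],c[1:]) if s[4]>3]
E
python3 - <<'E'
from h import *
H=dict(red=[(0,4),(174,179)],orange=[(6,17)],yellow=[(21,33)],green=[(45,85)],blue=[(100,125)])
for n,box,in(("top",(275,220,375,305)),("scene",(235,205,345,285))):
    im=cv2.imread(f"pics/{n}0.png")
    for k,h in H.items():
        for a,c in blobs(im,box,h):print(n,k,a,c,onz(n,c,21.5 if k=="orange" else 28).round(1))
a=cv2.imread("pics/top0.png")[215:310,270:375];b=cv2.imread("pics/scene0.png")[195:290,235:345]
cv2.imwrite("pics/crop.png",np.vstack([cv2.resize(a,(400,300)),cv2.resize(b,(400,300))]))
E
```

```text
top red 47 [290.3 266. ] [ 436.  -225.4   28. ]
top orange 46 [320.1 242.2] [ 486.3 -287.5   21.5]
top yellow 54 [347.4 283.4] [ 401.3 -344.4   28. ]
top green 33 [297.2 242.6] [ 484.8 -239.2   28. ]
top blue 45 [302. 288.] [ 391.1 -250.4   28. ]
scene red 82 [256.8 233.9] [ 428.8 -233.5   28. ]
scene orange 17 [302.1 228.6] [ 499.2 -282.9   21.5]
scene yellow 109 [296.9 268.1] [ 395.3 -350.3   28. ]
scene green 11 [278.5 221. ] [ 485.2 -237.5   28. ]
scene blue 92 [249.9 250.6] [ 384.7 -257.7   28. ]
```

View pics/crop.png

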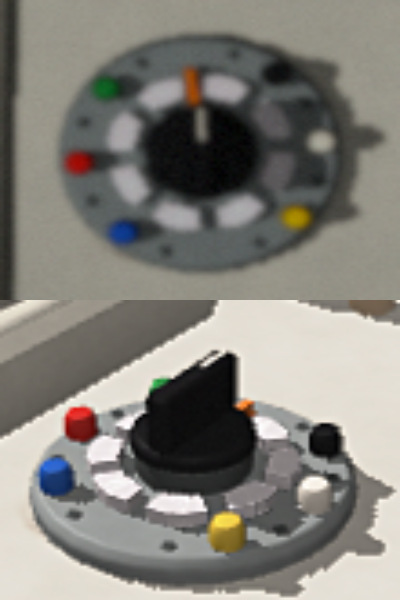

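The crop confirms the colours. The arm points at the top slot, slightly left of the grip line, and red is 90° to its left (counter-clockwise) with green between. Next I'll fit the centre and yaw.

```bash
python3 - <<'E'
from h import *
from scipy.optimize import least_squares
for k,a,b in(("red",[290.3,266],[256.8,233.9]),("yel",[347.4,283.4],[296.9,268.1]),("blu",[302,288],[249.9,250.6]),("gre",[297.2,242.6],[278.5,221])):print(k,tri(a,b))
obs=[(45,(297.2,242.6),None),(90,(290.3,266),(256.8,233.9)),(135,(302,288),(249.9,250.6)),(-135,(347.4,283.4),(296.9,268.1))]
def f(p,full=True):
    r=[]
    for a,t,s in obs:
        A=p[2]+np.radians(a);P=np.r_[p[:2]+67*np.array([np.cos(A),np.sin(A)]),0]
        r+=list(proj("top",P+[0,0,p[3]+29])-t)
        if s:r+=list(proj("scene",P+[0,0,p[3]+25])-s)
    return np.array(r)
s=least_squares(f,[430,-292,0,0]);print(s.x,np.degrees(s.x[2]),f(s.x).round(1))
c=s.x
for nm,uv,z in(("grip line tip",(320.9,249.5),80),("grip line in",(323,260),80),("arm end",(319.8,237.5),21)):
    P=onz("top",uv,z);d=P[:2]-c[:2];print(nm,P.round(1),np.hypot(*d),np.degrees(np.arctan2(d[1],d[0])))
print("heights obstacles: pot rim", tri((250,240),(258,125)), "box top-left",onz("top",(295,118),150))
E
```

```text
red (array([ 436.34763197, -225.4153668 ,   20.44924597]), np.float64(1.2635911882782072))
yel (array([ 401.20719736, -345.23486362,   21.60099619]), np.float64(0.8423940391884203))
blu (array([ 391.04752394, -250.51146783,   20.9394213 ]), np.float64(1.0183909155519277))
gre (array([ 484.43076311, -238.8547348 ,   28.94966063]), np.float64(0.9730464214044128))
[ 4.43595878e+02 -2.92263325e+02  1.14178856e-01 -4.11089500e+00] 6.5419665784777665 [ 0.4 -0.2  0.2  0.  -0.4 -0.   0.2 -0.1 -0.2  0.   0.  -0.4 -0.2  0. ]
grip line tip [ 469.1 -288.5   80. ] 25.7398043903469 8.391243963279756
grip line in [ 448.6 -292.7   80. ] 5.003333028549456 -5.368848097279653
arm end [ 496.3 -286.8   21. ] 52.973037845668024 5.95224851465054
heights obstacles: pot rim (array([ 487.99983569, -177.70163719,  205.80991106]), np.float64(24.75424573847722)) box top-left [ 713.60979423 -237.51065852  150.        ]
```

```bash
python3 - <<'E'
import cv2,numpy as np
a=cv2.imread("pics/top0.png")[0:350,0:300];b=cv2.imread("pics/scene0.png")[0:260,0:330]
a=cv2.resize(a,None,fx=1.33,fy=1.33,interpolation=2);b=cv2.resize(b,None,fx=1.21,fy=1.21,interpolation=2)
c=np.zeros((466,800,3),np.uint8);c[:a.shape[0],:a.shape[1]]=a[:466];c[:b.shape[0],400:799]=b[:466,:399]
cv2.imwrite("pics/crop2.png",c)
E
```

```text
(no output)
```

View pics/crop2.png

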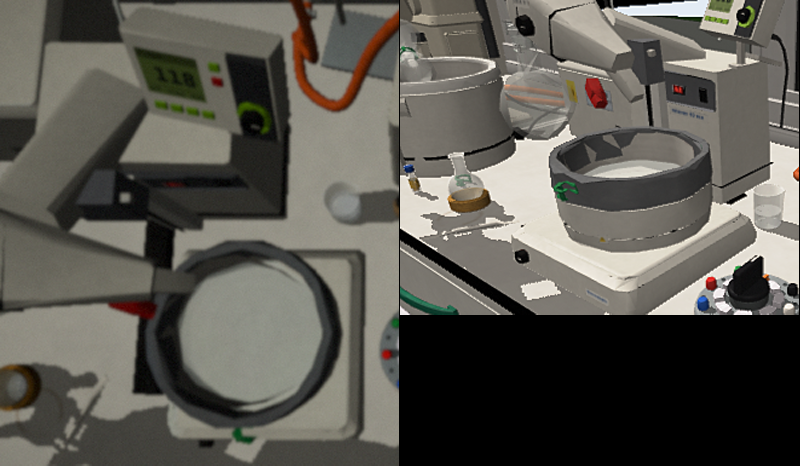

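The crop shows the overhead spout ending near top (145,210) / scene (198,62), and the pot rim centred near top (182,250) / scene (190,130). I'll triangulate both before choosing the travel path.

```bash
python3 - <<'E'
from h import *
for k,a,b in(("spout",(145,212),(198,65)),("spoutbase",(115,215),(180,30)),("rim",(182,250),(190,131)),("blackbox",(75,145),(205,55)),("panel",(185,88),(290,12)),("beaker",(258,152),(304,170))):
    p,e=tri(a,b);print(k,p.round(),round(e,1))
p,e=tri((182,250),(190,131));print("rim pts",[onz("top",q,p[2]).round() for q in((254,250),(110,250),(182,320),(182,182))])
print("spout at z300..500",[onz("top",(145,212),z).round() for z in(200,300,400,500)])
print("overhead L",[onz("top",(20,230),z).round() for z in(200,300,400,500)])
E
```

```text
spout [517. -21. 280.] 0.4
spoutbase [503.  -4. 343.] 6.1
rim [463. -42. 169.] 1.7
blackbox [630.  98. 267.] 15.4
panel [ 680. -106.  368.] 15.1
beaker [ 679. -153.   34.] 1.1
rim pts [array([ 464., -170.,  169.]), array([463.,  84., 169.]), array([344., -49., 169.]), array([585., -36., 169.])]
spout at z300..500 [array([527.,  14., 200.]), array([515., -29., 300.]), array([502., -71., 400.]), array([ 490., -113.,  500.])]
overhead L [array([494., 225., 200.]), array([487., 152., 300.]), array([480.,  79., 400.]), array([472.,   6., 500.])]
```

move_arm:
  commands:
    - [[-0.95,-3.45,0.45],[0,0,-8],1]
    - [[-0.95,-3.45,0.45],[0,0,-8],1]
    - [[-0.95,-3.45,0.45],[0,0,-8],1]
    - [[-0.95,-3.45,0.45],[0,0,-8],1]
    - [[-0.95,-3.45,0.45],[0,0,-8],1]
    - [[-0.95,-3.45,0.45],[0,0,-8],1]
    - [[2.75,-2.3,0],[0,0,-8],1]
    - [[2.75,-2.3,0],[0,0,-8],1]
    - [[2.75,-2.3,0],[0,0,-8],1]
    - [[2.75,-2.3,0],[0,0,-8],1]

```text
t: 1.1
eef_pos: [318.7, 266.0, 241.7]
tcp_rot: [3.141, -0.0, 1.302]
ft_force: [0.3, 0.9, -0.5]
opening: 1.001
grip_force: 0.0
```

move_arm:
  commands:
    - [[1.8,-3.1,0],[0,0,-8],1]
    - [[1.8,-3.1,0],[0,0,-8],1]
    - [[1.8,-3.1,0],[0,0,-8],1]
    - [[1.8,-3.1,0],[0,0,-8],1]
    - [[0.6,-3.5,0],[0,0,-8],1]
    - [[0.6,-3.5,0],[0,0,-8],1]
    - [[0.6,-3.5,0],[0,0,-8],1]
    - [[0.6,-3.5,0],[0,0,-8],1]
    - [[-0.4,-3.5,0],[0,0,-4],1]
    - [[-0.4,-3.5,0],[0,0,0],1]

```text
t: 2.1
eef_pos: [405.6, -68.3, 241.5]
tcp_rot: [-3.142, 0.0, 0.118]
ft_force: [0.2, -0.7, -0.4]
opening: 1.005
grip_force: 0.0
```

move_arm:
  commands:
    - [[0.54,-3.2,0],[0,0,0],1]
    - [[0.54,-3.2,0],[0,0,0],1]
    - [[0.54,-3.2,0],[0,0,0],1]
    - [[0.54,-3.2,0],[0,0,0],1]
    - [[0.54,-3.2,0],[0,0,0],1]
    - [[0.54,-3.2,0],[0,0,0],1]
    - [[0.54,-3.2,0],[0,0,0],1]
    - [[0,0,-4],[0,0,0],1]
    - [[0,0,-4],[0,0,0],1]
    - [[0,0,-4],[0,0,0],1]

```text
t: 3.1
eef_pos: [443.5, -291.1, 120.2]
tcp_rot: [3.141, -0.0, 0.12]
ft_force: [1.2, -0.3, -0.4]
opening: 0.997
grip_force: 0.0
```

```bash
python3 - <<'E'
from h import *
s=state();print(s["eef_pos"],s["tcp_rot"],s["ft_force"])
b=read_camera("scene")[80:300,180:400]
cv2.imwrite("pics/s1.png",cv2.resize(b,None,fx=2.5,fy=2.5,interpolation=2))
E
```

```text
[ 443.4919643  -291.07126307  120.24718542] [ 3.14125249e+00 -2.17197854e-04  1.20160787e-01] [ 1.24746567 -0.34100941 -0.38746646]
```

View pics/s1.png

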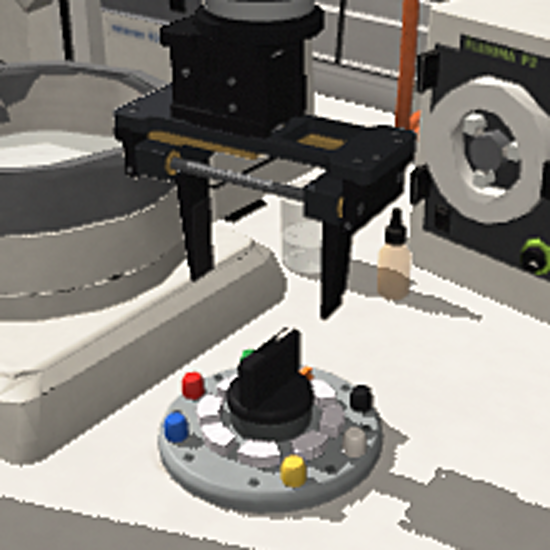

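The picture shows the open fingers straddling the line of the grip, above it, with clear space to the pot. I'll descend and close.

move_arm:
  commands:
    - [[0,-0.12,-3],[0,0,0],1]
    - [[0,0,-2],[0,0,0],0.7]
    - [[0,0,-1.2],[0,0,0],0.5]
    - [[0,0,-0.5],[0,0,0],0.35]
    - [[0,0,0],[0,0,0],0.3]
    - [[0,0,0],[0,0,0],0.25]
    - [[0,0,0],[0,0,0],0.2]
    - [[0,0,0],[0,0,0],0.17]
    - [[0,0,0],[0,0,0],0.15]
    - [[0,0,0],[0,0,0],0.13]

```text
t: 4.15
eef_pos: [443.8, -292.2, 54.9]
tcp_rot: [3.141, -0.0, 0.121]
ft_force: [0.6, -0.2, -0.3]
opening: 0.302
grip_force: 0.0
```

move_arm:
  commands:
    - [[0,0,0],[0,0,0],0.1]
    - [[0,0,0],[0,0,0],0.05]
    - [[0,0,0],[0,0,0],0]
    - [[0,0,0],[0,0,0],0]
    - [[0,0,0],[0,0,0],0]

```text
t: 4.65
eef_pos: [444.2, -293.1, 54.8]
tcp_rot: [3.14, -0.001, 0.121]
ft_force: [-0.6, -5.2, -0.7]
opening: 0.145
grip_force: 29.9
```

```bash
python3 - <<'E'
from h import *
print(state())
b=read_camera("scene")[140:290,200:380]
cv2.imwrite("pics/s2.png",cv2.resize(b,None,fx=3,fy=3,interpolation=2))
E
```

```text
{'t': 4.65, 'joints': array([-7.07172263e-01,  5.84260350e-01,  1.93697957e+00, -1.08794058e-03,
        6.18232343e-01,  7.43633743e-01]), 'qvel': array([ 4.31836814e-04,  7.16782423e-04,  9.50977889e-04, -6.18496869e-05,
        1.30740135e-04, -1.01771567e-03]), 'tau': array([ 2.49238618e+00, -5.66960227e+01, -1.33308524e+01,  7.93141332e-01,
        9.05139260e-01,  6.61281825e-03]), 'eef_pos': array([ 444.16514706, -293.13210215,   54.82167494]), 'tcp_rot': array([ 3.13960408e+00, -9.69753975e-04,  1.20877184e-01]), 'ft_force': array([-0.61380143, -5.24986904, -0.73898164]), 'moment': array([-1.17274132,  0.28068898,  0.01561389]), 'grip_force': 29.925059974193573, 'opening': 0.14502866248968652}
```

View pics/s2.png

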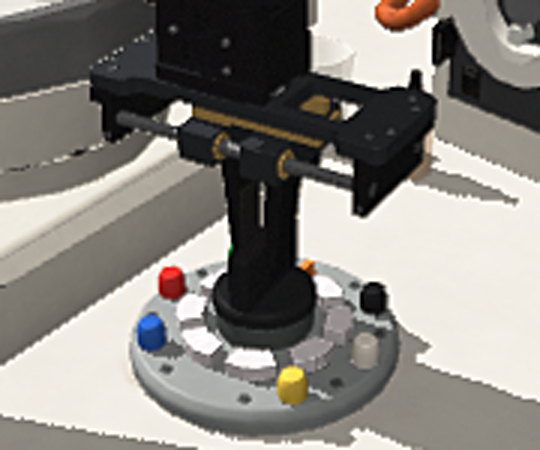

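The grip is held (13.8 mm opening, 30 N), with about 5 N of side force towards −y. I'll relax that while lifting slowly.

move_arm:
  commands:
    - [[0,-0.05,0],[0,0,0],0]
    - [[0,-0.05,0],[0,0,0],0]
    - [[0,0,0.15],[0,0,0],0]
    - [[0,0,0.15],[0,0,0],0]
    - [[0,0,0.15],[0,0,0],0]
    - [[0,0,0.15],[0,0,0],0]
    - [[0,0,0.15],[0,0,0],0]
    - [[0,0,0.15],[0,0,0],0]
    - [[0,0,0.15],[0,0,0],0]
    - [[0,0,0.15],[0,0,0],0]

```text
t: 5.7
eef_pos: [444.0, -293.3, 66.8]
tcp_rot: [3.141, -0.0, 0.121]
ft_force: [2.8, -5.1, -5.4]
opening: 0.146
grip_force: 29.9
```

move_arm:
  commands:
    - [[0,0,0.1],[0,0,0],0]
    - [[0,0,0],[0,0,0],0]
    - [[0,0,0],[0,0,0],0]

```text
t: 6.0
eef_pos: [444.0, -293.3, 67.8]
tcp_rot: [3.141, -0.0, 0.121]
ft_force: [2.2, -4.0, -3.7]
opening: 0.147
grip_force: 29.9
```

```bash
python3 - <<'E'
from h import *
s=state();print(s["eef_pos"],s["tcp_rot"],s["ft_force"],s["moment"])
for n,box in(("top",(275,220,375,305)),("scene",(285,210,330,250))):
    im=read_camera(n)
    print(n,[(a,c,onz(n,c,33).round(1)) for a,c in blobs(im,box,[(6,17)])])
b=im[170:290,220:360]
cv2.imwrite("pics/s3.png",cv2.resize(b,None,fx=4,fy=4,interpolation=2))
E
```

```text
[ 443.95998742 -293.30233588   67.76288485] [ 3.14091802e+00 -4.09830916e-04  1.20852731e-01] [ 2.2076703  -4.00803407 -3.65269871] [-1.0528864  -0.33148717 -0.00915407]
top []
scene [(16, array([302.6, 223.1]), array([ 500.7, -282.9,   33. ]))]
```

View pics/s3.png

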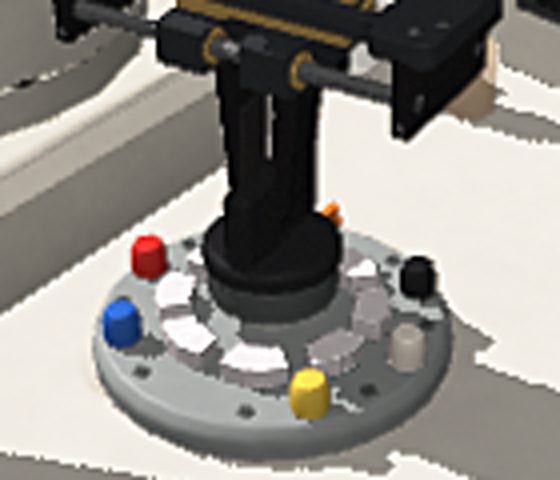

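The arm is lifted about 13 mm and clear (its orange blob rose 5.5 px). Next I turn counter-clockwise towards red.

move_arm:
  commands:
    - [[0,0,0],[0,0,4],0]
    - [[0,0,0],[0,0,4],0]
    - [[0,0,0],[0,0,4],0]
    - [[0,0,0],[0,0,4],0]
    - [[0,0,0],[0,0,4],0]
    - [[0,0,0],[0,0,4],0]
    - [[0,0,0],[0,0,4],0]
    - [[0,0,0],[0,0,4],0]
    - [[0,0,0],[0,0,4],0]
    - [[0,0,0],[0,0,4],0]

```text
t: 7.1
eef_pos: [443.8, -293.1, 67.7]
tcp_rot: [3.141, 0.0, 0.822]
ft_force: [1.7, -3.4, -4.1]
opening: 0.145
grip_force: 29.9
```

move_arm:
  commands:
    - [[0,0,0],[0,0,4],0]
    - [[0,0,0],[0,0,4],0]
    - [[0,0,0],[0,0,4],0]
    - [[0,0,0],[0,0,4],0]
    - [[0,0,0],[0,0,4],0]
    - [[0,0,0],[0,0,4],0]
    - [[0,0,0],[0,0,4],0]
    - [[0,0,0],[0,0,4],0]
    - [[0,0,0],[0,0,4],0]
    - [[0,0,0],[0,0,4],0]

```text
t: 8.1
eef_pos: [443.6, -293.1, 67.6]
tcp_rot: [-3.141, -0.0, 1.52]
ft_force: [-0.1, -3.7, -5.1]
opening: 0.145
grip_force: 30.0
```

move_arm:
  commands:
    - [[0,0,0],[0,0,4],0]
    - [[0,0,0],[0,0,4],0]
    - [[0,0,0],[0,0,4],0]
    - [[0,0,0],[0,0,0],0]

```text
t: 8.5
eef_pos: [443.5, -293.1, 67.6]
tcp_rot: [-3.141, -0.0, 1.728]
ft_force: [0.3, -3.4, -4.0]
opening: 0.144
grip_force: 30.0
```

```bash
cat >chk.py <<'E'
from h import *
import sys
c=np.array([443.8,-292.7])
s=state();print(s["eef_pos"].round(1),np.degrees(s["tcp_rot"][2]),s["ft_force"].round(1),s["moment"].round(2))
for n,box in(("top",(275,220,375,305)),("scene",(235,200,345,285))):
    im=read_camera(n)
    for a,p in blobs(im,box,[(6,17)]):
        P=onz(n,p,float(sys.argv[1]))[:2];d=P-c;print(n,a,p,P.round(1),np.hypot(*d).round(1),np.degrees(np.arctan2(d[1],d[0])).round(1))
    print([ (a,p) for a,p in blobs(im,box,[(0,4),(174,179)])])
if len(sys.argv)>2:cv2.imwrite(f"pics/{sys.argv[2]}.png",cv2.resize(im[170:290,220:360],None,fx=4,fy=4,interpolation=2))
E
python3 chk.py 33 s4
```

```text
[ 443.5 -293.1   67.6] 98.98556165074056 [ 0.3 -3.4 -4. ] [-1.11  0.01  0.02]
[]
scene 55 [266.7 229.5] [ 444.7 -243.5] 49.2 88.9
[(82, array([256.8, 233.9]))]
```

View pics/s4.png

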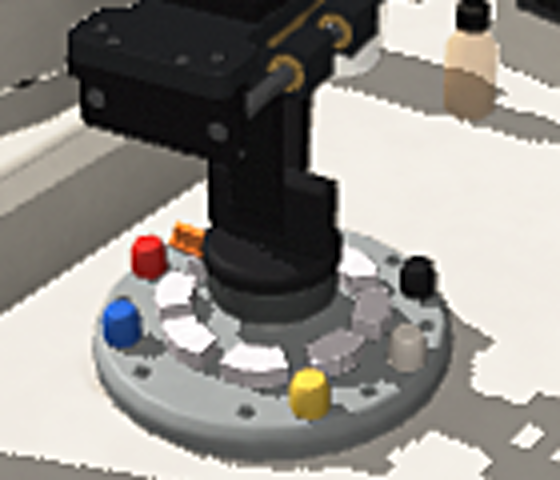

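```bash
python3 - <<'E'
from h import *
# z offset checks: arm seen at start (slot 6.5deg, home, scene 302.1,228.6) and lifted 12.9 mm (302.6,223.1)
for z in(26,28,30,32,34):
    P=onz("scene",(266.7,229.5),z)[:2]-[443.6,-292.3];print(z,np.hypot(*P).round(1),np.degrees(np.arctan2(P[1],P[0])).round(1))
for z in(14,18,21.5):
    P=onz("scene",(302.1,228.6),z)[:2]-[443.6,-292.3];Q=onz("scene",(302.6,223.1),z+12.9)[:2]-[443.6,-292.3]
    print(z,[(np.hypot(*p).round(1),np.degrees(np.arctan2(p[1],p[0])).round(1)) for p in(P,Q)])
E
```

```text
26 56.5 81.1
28 54.2 83.0
30 52.0 85.1
32 49.8 87.5
34 47.8 90.0
14 [(np.float64(66.5), np.float64(13.9)), (np.float64(66.3), np.float64(13.0))]
18 [(np.float64(61.1), np.float64(11.8)), (np.float64(60.8), np.float64(10.7))]
21.5 [(np.float64(56.4), np.float64(9.6)), (np.float64(56.0), np.float64(8.3))]
```

move_arm:
  commands:
    - [[0,0,0],[0,0,2],0]
    - [[0,0,0],[0,0,2],0]
    - [[0,0,0],[0,0,2],0]
    - [[0,0,0],[0,0,0],0]

```text
t: 9.0
eef_pos: [443.5, -293.1, 67.6]
tcp_rot: [-3.141, -0.0, 1.83]
ft_force: [-0.7, -5.2, -5.0]
opening: 0.149
grip_force: 30.0
```

```bash
python3 chk.py 33 s5
```

```text
[ 443.5 -293.1   67.6] 104.86191525597255 [-0.7 -5.2 -5. ] [-1.22  0.21 -0.01]
[]
scene 69 [265.7 231. ] [ 440.  -245.2] 47.6 94.6
[(79, array([256.6, 234. ]))]
```

View pics/s5.png

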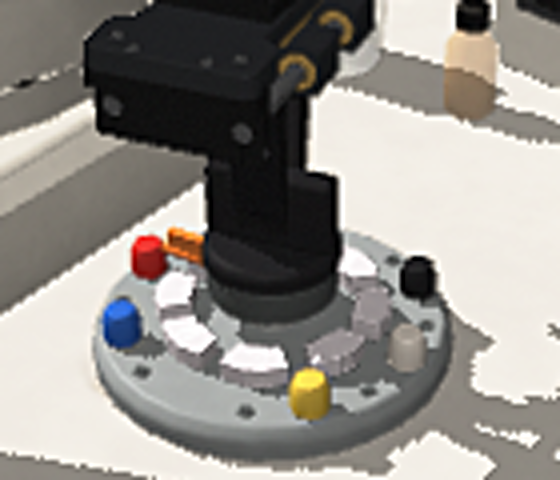

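move_arm:
  commands:
    - [[0,0,-0.1],[0,0,1],0]
    - [[0,0,-0.1],[0,0,1],0]
    - [[0,0,-0.1],[0,0,0],0]
    - [[0,0,-0.1],[0,0,0],0]
    - [[0,0,0],[0,0,0],0]

```text
t: 9.6
eef_pos: [443.6, -293.1, 63.5]
tcp_rot: [-3.141, -0.0, 1.864]
ft_force: [-1.7, -5.5, -4.7]
opening: 0.144
grip_force: 30.0
```

move_arm:
  commands:
    - [[0,0,-0.05],[0,0,0],0]
    - [[0,0,0],[0,0,0],0]

```text
t: 9.8
eef_pos: [443.6, -293.1, 63.1]
tcp_rot: [-3.141, -0.0, 1.864]
ft_force: [-1.1, -5.0, -4.0]
opening: 0.145
grip_force: 30.0
```

move_arm:
  commands:
    - [[0,0,-0.05],[0,0,0],0]
    - [[0,0,0],[0,0,0],0]

```text
t: 10.0
eef_pos: [443.5, -293.1, 62.6]
tcp_rot: [-3.141, -0.0, 1.864]
ft_force: [-1.4, -5.1, -4.1]
opening: 0.146
grip_force: 30.0
```

```bash
python3 chk.py 28
```

```text
[ 443.5 -293.1   62.6] 106.8188414028345 [-1.4 -5.1 -4.1] [-1.31  0.34 -0.01]
[]
scene 75 [265.3 233.7] [ 438.4 -245.4] 47.6 96.4
[(73, array([256.3, 233.9]))]
```

move_arm:
  commands:
    - [[0,0,-0.05],[0,0,0],0]
    - [[0,0,0],[0,0,0],0]

```text
t: 10.3
eef_pos: [443.5, -293.1, 62.1]
tcp_rot: [-3.141, -0.0, 1.864]
ft_force: [-0.8, -5.9, -4.2]
opening: 0.149
grip_force: 30.0
```

move_arm:
  commands:
    - [[0,0,-0.05],[0,0,0],0]
    - [[0,0,0],[0,0,0],0]

```text
t: 10.5
eef_pos: [443.6, -293.1, 61.7]
tcp_rot: [-3.141, -0.0, 1.864]
ft_force: [-1.6, -5.7, -3.8]
opening: 0.145
grip_force: 30.0
```

move_arm:
  commands:
    - [[0,0,-0.05],[0,0,0],0]
    - [[0,0,-0.05],[0,0,0],0]
    - [[0,0,0],[0,0,0],0]

```text
t: 10.8
eef_pos: [443.6, -293.2, 60.9]
tcp_rot: [-3.142, 0.0, 1.864]
ft_force: [-2.2, -5.4, 0.5]
opening: 0.146
grip_force: 30.0
```

```bash
python3 chk.py 26
```

```text
[ 443.6 -293.2   60.9] 106.80986058835931 [-2.2 -5.4  0.5] [-1.07  0.63 -0.1 ]
[]
scene 72 [265.3 234.2] [ 439.4 -244.4] 48.5 95.2
[(74, array([256.4, 233.9]))]
```

Contact: the vertical force went from −4 to +0.5 N, so the arm is resting on the ring edge. I'll turn a little at this light load.

move_arm:
  commands:
    - [[0,0,0],[0,0,0.5],0]
    - [[0,0,0],[0,0,0.5],0]
    - [[0,0,0],[0,0,0],0]

```text
t: 11.2
eef_pos: [443.7, -293.2, 61.0]
tcp_rot: [3.141, 0.0, 1.881]
ft_force: [-2.0, -5.2, -0.1]
opening: 0.145
grip_force: 30.0
```

move_arm:
  commands:
    - [[0,0,0],[0,0,0.5],0]
    - [[0,0,0],[0,0,0.5],0]
    - [[0,0,0],[0,0,0],0]

```text
t: 11.5
eef_pos: [443.9, -293.2, 60.9]
tcp_rot: [3.141, 0.0, 1.9]
ft_force: [-0.7, -4.1, 2.7]
opening: 0.146
grip_force: 30.2
```

```bash
python3 chk.py 26
```

```text
[ 443.9 -293.2   60.9] 108.8602263996683 [-0.7 -4.1  2.7] [-1.08  0.45 -0.56]
[]
scene 75 [265.2 234.4] [ 438.8 -244.7] 48.3 95.9
[(70, array([256.2, 233.8]))]
```

The moment about z has risen to −0.56 N·m, so the arm is touching the slot's far wall. I'll back the grip off into its play and try lowering.

move_arm:
  commands:
    - [[0,0,0],[0,0,-1],0]
    - [[0,0,0],[0,0,-1],0]
    - [[0,0,0],[0,0,-1],0]
    - [[0,0,0],[0,0,0],0]

```text
t: 12.0
eef_pos: [443.6, -293.1, 60.4]
tcp_rot: [-3.141, -0.0, 1.848]
ft_force: [-1.0, -5.5, -1.9]
opening: 0.148
grip_force: 30.0
```

```bash
python3 chk.py 26
```

```text
[ 443.6 -293.1   60.4] 105.90155750198353 [-1.  -5.5 -1.9] [-1.33  0.38 -0.05]
[]
scene 71 [265.5 234.2] [ 439.6 -244.7] 48.2 95.0
[(75, array([256.4, 233.9]))]
```

move_arm:
  commands:
    - [[0,0,-0.05],[0,0,0],0]
    - [[0,0,0],[0,0,0],0]

```text
t: 12.3
eef_pos: [443.6, -293.1, 59.9]
tcp_rot: [-3.141, -0.0, 1.849]
ft_force: [-1.2, -6.4, -0.9]
opening: 0.147
grip_force: 30.0
```

```bash
python3 chk.py 26
```

```text
[ 443.6 -293.1   59.9] 105.9209626646402 [-1.2 -6.4 -0.9] [-1.29  0.4  -0.08]
[]
scene 69 [265.6 234.3] [ 439.5 -245.1] 47.8 95.2
[(76, array([256.5, 233.9]))]
```

move_arm:
  commands:
    - [[0,0,-0.05],[0,0,0],0]
    - [[0,0,0],[0,0,0],0]

```text
t: 12.6
eef_pos: [443.6, -293.1, 59.4]
tcp_rot: [-3.141, -0.0, 1.849]
ft_force: [-1.6, -4.9, -1.0]
opening: 0.147
grip_force: 30.0
```

```bash
python3 chk.py 25
```

```text
[ 443.6 -293.1   59.4] 105.91716028786759 [-1.6 -4.9 -1. ] [-1.26  0.41 -0.2 ]
[]
scene 66 [265.5 234.5] [ 440.  -244.4] 48.5 94.6
[(76, array([256.5, 233.8]))]
```

move_arm:
  commands:
    - [[0,0,-0.05],[0,0,0],0]
    - [[0,0,0],[0,0,0],0]

```text
t: 12.9
eef_pos: [443.7, -293.1, 58.9]
tcp_rot: [-3.141, -0.0, 1.848]
ft_force: [-1.0, -5.2, -2.3]
opening: 0.147
grip_force: 30.0
```

```bash
python3 chk.py 25
```

```text
[ 443.7 -293.1   58.9] 105.91001451504404 [-1.  -5.2 -2.3] [-1.26  0.38 -0.27]
[]
scene 67 [265.4 234.7] [ 439.4 -244.6] 48.3 95.3
[(76, array([256.5, 233.8]))]
```

It is sliding into the slot. I'll ease the side load with a small back-turn and keep lowering.

move_arm:
  commands:
    - [[0,0,0],[0,0,-1],0]
    - [[0,0,0],[0,0,-1],0]
    - [[0,0,-0.05],[0,0,0],0]
    - [[0,0,-0.05],[0,0,0],0]
    - [[0,0,0],[0,0,0],0]

```text
t: 13.5
eef_pos: [443.6, -293.1, 57.8]
tcp_rot: [-3.141, -0.0, 1.814]
ft_force: [-0.6, -5.3, -4.7]
opening: 0.143
grip_force: 30.0
```

```bash
python3 chk.py 23
```

```text
[ 443.6 -293.1   57.8] 103.93963758002552 [-0.6 -5.3 -4.7] [-1.35  0.29  0.02]
[]
scene 60 [265.6 235.1] [ 440.8 -243.8] 49.0 93.6
[(77, array([256.5, 233.8]))]
```

move_arm:
  commands:
    - [[0,0,-0.05],[0,0,0],0]
    - [[0,0,0],[0,0,0],0]

```text
t: 13.8
eef_pos: [443.6, -293.1, 57.3]
tcp_rot: [-3.141, -0.0, 1.814]
ft_force: [-0.6, -4.6, -3.3]
opening: 0.149
grip_force: 30.0
```

```bash
python3 chk.py 23
```

```text
[ 443.6 -293.1   57.3] 103.93647469943237 [-0.6 -4.6 -3.3] [-1.33  0.29  0.04]
[]
scene 60 [265.5 235.2] [ 440.4 -243.9] 48.9 94.0
[(77, array([256.5, 233.7]))]
```

move_arm:
  commands:
    - [[0,0,-0.05],[0,0,0],0]
    - [[0,0,-0.05],[0,0,0],0]
    - [[0,0,0],[0,0,0],0]

```text
t: 14.2
eef_pos: [443.6, -293.1, 56.3]
tcp_rot: [-3.141, -0.0, 1.814]
ft_force: [-0.9, -4.4, -3.9]
opening: 0.143
grip_force: 30.0
```

move_arm:
  commands:
    - [[0,0,-0.05],[0,0,0],0]
    - [[0,0,0],[0,0,0],0]

```text
t: 14.4
eef_pos: [443.6, -293.1, 55.8]
tcp_rot: [-3.141, -0.0, 1.814]
ft_force: [-0.0, -4.9, -3.4]
opening: 0.144
grip_force: 30.0
```

move_arm:
  commands:
    - [[0,0,-0.05],[0,0,0],0]
    - [[0,0,0],[0,0,0],0]

```text
t: 14.6
eef_pos: [443.6, -293.1, 55.3]
tcp_rot: [-3.141, -0.0, 1.814]
ft_force: [-1.4, -5.8, -4.4]
opening: 0.145
grip_force: 30.0
```

```bash
python3 chk.py 21
```

```text
[ 443.6 -293.1   55.3] 103.93782783622595 [-1.4 -5.8 -4.4] [-1.33  0.26  0.02]
[]
scene 52 [265.7 235.8] [ 441.3 -243.5] 49.3 92.9
[(78, array([256.6, 233.7]))]
```

move_arm:
  commands:
    - [[0,0,-0.05],[0,0,0],0]
    - [[0,0,0],[0,0,0],0]

```text
t: 14.9
eef_pos: [443.6, -293.0, 54.9]
tcp_rot: [-3.141, -0.0, 1.814]
ft_force: [-1.4, -4.7, -1.4]
opening: 0.148
grip_force: 30.0
```

move_arm:
  commands:
    - [[0,0,-0.05],[0,0,0],0]
    - [[0,0,0],[0,0,0],0]

```text
t: 15.1
eef_pos: [443.6, -293.1, 54.8]
tcp_rot: [-3.141, 0.0, 1.814]
ft_force: [-2.3, -5.2, 3.8]
opening: 0.146
grip_force: 30.0
```

move_arm:
  commands:
    - [[0,0,-0.05],[0,0,0],0]
    - [[0,0,0],[0,0,0],0]

```text
t: 15.3
eef_pos: [443.7, -293.1, 54.6]
tcp_rot: [-3.142, 0.0, 1.814]
ft_force: [-3.6, -4.6, 9.4]
opening: 0.15
grip_force: 30.0
```

```bash
python3 chk.py 21
```

```text
[ 443.7 -293.1   54.6] 103.9372359390173 [-3.6 -4.6  9.4] [-0.94  0.86 -0.  ]
[]
scene 48 [265.9 236. ] [ 441.  -244.2] 48.6 93.3
[(78, array([256.6, 233.8]))]
```

The arm is home at TCP z 54.8, the same height as at the start. I'll relax the load, release and lift off.

move_arm:
  commands:
    - [[0,0,0.08],[0,0,0],0]
    - [[0,0,0],[0,0,0],0]
    - [[0,0,0],[0,0,0],0.2]
    - [[0,0,0],[0,0,0],0.25]
    - [[0,0,0],[0,0,0],0.35]
    - [[0,0,0],[0,0,0],0.5]
    - [[0,0,0],[0,0,0],0.6]
    - [[0,0,0],[0,0,0],0.6]
    - [[0,0,1],[0,0,0],0.6]
    - [[0,0,2],[0,0,0],0.6]

```text
t: 16.4
eef_pos: [443.3, -292.7, 84.8]
tcp_rot: [-3.14, -0.002, 1.814]
ft_force: [-1.2, 0.1, -0.0]
opening: 0.595
grip_force: 0.0
```

move_arm:
  commands:
    - [[0,0,3],[0,0,0],0.6]
    - [[0,0,3],[0,0,0],0.6]
    - [[0,0,3],[0,0,0],0.6]
    - [[0,0,3],[0,0,0],0.6]
    - [[0,0,3],[0,0,0],0.6]
    - [[-3,-3,0],[0,0,0],0.6]
    - [[-2,-3,0],[0,0,0],0.6]
    - [[0,-3,0],[0,0,0],0.6]
    - [[0,0,0],[0,0,0],0.6]

```text
t: 17.3
eef_pos: [393.1, -385.8, 235.7]
tcp_rot: [3.141, 0.002, 1.811]
ft_force: [0.4, 1.3, 0.9]
opening: 0.596
grip_force: 0.0
```

```bash
python3 chk.py 18 s6
```

```text
[ 393.1 -385.8  235.7] 103.76211676162471 [0.4 1.3 0.9] [-0.08  0.04 -0.01]
top 50 [301.6 265.3] [ 437.6 -248.7] 44.5 98.1
[(46, array([290.4, 266.1]))]
scene 49 [265.7 236. ] [ 444. -241.] 51.7 89.8
[(78, array([256.6, 233.8]))]
```

View pics/s6.png

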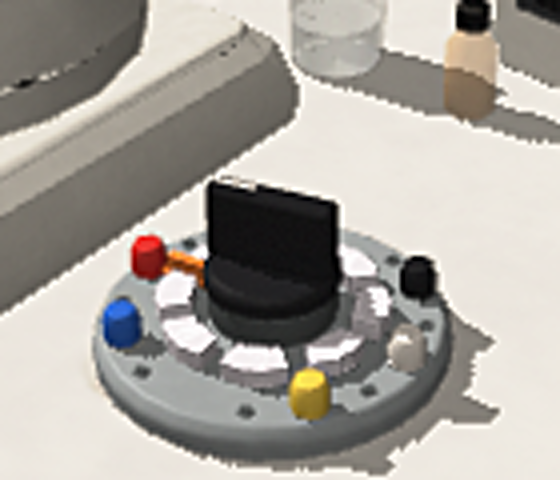

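The picture shows the orange arm down in the slot at the red cap. The top view puts it at 98° (slot 96.5°), the beaker and bottle look undisturbed, and the gripper is clear.

```bash
python3 -c "
from cell import env
print(env.job_done())"
```

```text
the job is handed in; nothing more can be done
None
```

The selector is set to the red-capped outlet: the index arm is fully home in that slot, turned the shorter way with light force, the beaker and dropper bottle look undisturbed, and the job is handed in (no verdict came back).

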